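# Switch on the toy stall at its power box

### The arm

A 6-joint arm with a two-finger parallel gripper is mounted at the origin on the work surface. World frame = base frame: x ahead of the robot, y to its left, z up, the work surface at z = 0. Lengths are in m, angles in degrees, forces in N, time in s.
With the tool pointing down it reaches from about 0.375 to 0.975 m from the base axis. Payload 3.8 kg.
Tool frame: the origin (TCP) lies at the very end of the fingers, on their centre line; the grasp point (between the pads) lies 19 mm behind it; z points along the fingers, y is the direction in which the jaws open and shut (so a half turn about z gives the same grasp; the last joint's range is limited). The gripper opens to 85 mm and grips with 20 to 120 N. Pads are 22 mm wide; open, the fingers measure 114 mm over their backs; the gripper's body (76 mm by 85 mm) begins 54 mm behind the grasp point. The pads swing forward as they close: fully open they stand 13 mm farther back than shut.
Start: joints at [-2.114, 15.12, 91.902, -0, 72.978, -2.114], TCP at [0.675, -0, 0.231] pointing down, gripper open.
Joint ranges: [-150.88, 150.88], [-54.13, 125.18], [17.81, 147.31], [-75.09, 255.09], [0, 152.58], [-146.25, 146.25]. Speed limits (degrees/s): [147.25, 147.25, 180, 180, 180, 180].

### API

Orientations are given as a 3x3 rotation matrix whose columns are the frame's x, y, z axes.
In Python, from bench import move_pose, movel, set_joints, command_gripper, pause, ik, state, read_camera, IKError, hand_in gives the robot as it stands. Calls block until the motion is done:
- move_pose(position, orientation): joint-space move of the TCP to a pose.
- movel(position, orientation=None, velocity=0.15): straight line of the TCP; orientation=None keeps the orientation; velocity is the mean speed in m/s.
- set_joints(angles): joint-space move.
- command_gripper(opening): finger opening in m; the grip force is fixed at half the most; returns when the fingers have stopped.
- pause(seconds).
- ik(position, orientation): joint angles nearest the present ones, or None.
- state(): the state.
- read_camera(name): name is "scene" or "side" or "wrist"; returns a dict with "color" (420x560x3 uint8, red, green, blue), "z_map" (420x560 float32, m along the optical axis (not along the pixel's ray), 0 where there is no reading), "camera_matrix" (3x3 intrinsics, pixels), "pose" (4x4, takes a point from camera to world coordinates); the wrist camera has in their place "tool_from_camera" (4x4, takes a point from camera to tool coordinates, whose origin is the TCP and whose axes are the flange's). Camera axes: x right, y down, z forward; pixel columns grow to the right and rows downward; lengths in m; the calibration is good to about 2 mm. A picture is of the moment at which its call begins: read the wrist's pose just before it.
A pose or a line that the arm cannot do raises IKError and nothing moves.
- hand_in(): hands the job in, once; it reports no verdict.
The state is a dict: "t": time; "qpos": joint angles; "qd": joint speeds; "effort": joint torques, N m; "tool_pos": TCP position; "orientation": TCP orientation; "contact_force": force on the tool from outside, world axes, zero at the start; "ft_torque": the same for the moment, N m; "width": finger opening in m.
Only numpy, scipy, OpenCV 4.12 (cv2) and the standard library are available. Lean on these libraries where they do the work, as an engineer would, in place of code of your own. Each camera call takes 0.05 s, during which the arm holds its last target. There are 200 camera calls.

### The job

Switch on the toy stall for the day at the grey power box: press the white-dotted end of the black rocker fully down, then push in the yellow button, then the blue one, then the green one, each all the way in, where they stay. Only press with the fingertips, pick nothing up, do not push in the red button, and leave the doll, the carton and the toy car standing where they are.

Things in the scene. Friction and masses are not known exactly. Their poses are not given: they have to be found in the camera images.
- box: Power box screwed to the counter: flat grey steel box with a bare aluminium top, 210 (its x) x 310 (its y) x 50 mm high; origin at the centre of its underside. On its top, 90 mm apart in two rows of three (places differ each time), stand four round push buttons, one rocker switch and a small doll.
- yellow_top (a point): Centre of the top face of the yellow push button: a yellow round cap 40 mm across in a black collar 52 mm across. The collar stands 12 mm above the box top and the cap 24 mm when out, 16 mm when fully in. It moves with the cap.
- yellow (a joint): How far the yellow button is pushed in, m: 0 fully out, 0.008 fully in (hard stop). It moves straight down against about 2 N of friction, has no spring and stays where it is left.
- blue_top (a point): Centre of the top face of the blue push button: a blue round cap 40 mm across in a black collar 52 mm across. The collar stands 12 mm above the box top and the cap 24 mm when out, 16 mm when fully in. It moves with the cap.
- blue (a joint): How far the blue button is pushed in, m: 0 fully out, 0.008 fully in (hard stop). It moves straight down against about 2 N of friction, has no spring and stays where it is left.
- green_top (a point): Centre of the top face of the green push button: a green round cap 40 mm across in a black collar 52 mm across. The collar stands 12 mm above the box top and the cap 24 mm when out, 16 mm when fully in. It moves with the cap.
- green (a joint): How far the green button is pushed in, m: 0 fully out, 0.008 fully in (hard stop). It moves straight down against about 2 N of friction, has no spring and stays where it is left.
- red_top (a point): Centre of the top face of the red push button: a red round cap 40 mm across in a black collar 52 mm across. The collar stands 12 mm above the box top and the cap 24 mm when out, 16 mm when fully in. It moves with the cap. It must stay out.
- red (a joint): How far the red button is pushed in, m: 0 fully out, 0.008 fully in (hard stop). It moves straight down against about 2 N of friction, has no spring and stays where it is left.
- rocker_dot (a point): Centre of the top of the white round stud (the white dot, 14 mm across, 5 mm proud) on one end of the black rocker, 24 mm from its pivot. It moves with the rocker. At the start the dotted end is up (stud top about 39 mm above the box top); fully down the stud top is about 27 mm above the box top.
- rocker_middle (a point): Pivot centre of the rocker, fixed, 24 mm above the box top. The rocker is a black bar 64 x 30 x 8 mm that tilts about its middle over a round grey base 72 mm across and 10 mm high; the direction of the bar differs each time. The white stud lies 24 mm from here along the bar.
- rocker (a joint): Tilt of the rocker, rad: -0.25 dotted end fully up, 0.25 dotted end fully down (hard stops). About 2 N on the stud moves it; no spring, it stays where it is left.
- doll: Loose little wooden doll, red body and dark hair, 34 mm wide, 55 mm tall, 50 g, standing upright among the buttons on the box; origin under its foot. Leave it alone.
- carton: Loose blue toy carton with a white picture panel, 100 (its x) x 65 x 35 mm, on the counter left of the box; origin at the centre of its underside. Leave it alone.
- car: Loose red toy car, 85 (its x) x 44 x 43 mm tall, on the counter right of the box; origin at the centre of its underside. Leave it alone.

How it is judged (in metres and radians):
On the way, in this order (a step that is already met when the one before it is completed fails the run):
1. the rocker's white-dotted end is down (value of joint rocker above 0.18 rad), for 0.1 s.
2. the yellow button is in (value of joint yellow above 0.006 m), for 0.1 s.
3. the blue button is in (value of joint blue above 0.006 m), for 0.1 s.
4. the green button is in (value of joint green above 0.006 m), for 0.1 s.
At the end, for the whole second after the job is handed in: Rocker tilted past 0.18 rad of 0.25 to its dotted side; yellow, blue and green buttons each in by more than 6 of 8 mm; red in by less than 2 mm; doll, carton and car upright (within 0.3 rad) and within 15 mm of where they stood (value of joint rocker above 0.18 rad and value of joint each of yellow, blue, green above 0.006 m and value of joint red below 0.002 m and not (distance of doll from where it was at the start of the episode above 0.015 m) and not (distance of carton from where it was at the start of the episode above 0.015 m) and not (distance of car from where it was at the start of the episode above 0.015 m) and angle between each of doll, carton, car's own z axis and vertical below 0.3 rad); the robot touches nothing.
It fails at once if the red button is pushed in by 2 mm or more (value of joint red above 0.002 m).
It fails at once if the yellow button is pushed before the rocker is down (value of joint yellow above 0.003 m and value of joint rocker below 0.18 rad).
It fails at once if the blue button is pushed before the yellow one is in (value of joint blue above 0.003 m and value of joint yellow below 0.006 m).
It fails at once if the green button is pushed before the blue one is in (value of joint green above 0.003 m and value of joint blue below 0.006 m).
It fails at once if the doll, carton or car is moved more than 15 mm, lifted or tipped (distance of any of doll, carton, car from where it was at the start of the episode above 0.015 m or angle between any of doll, carton, car's own z axis and vertical above 0.5 rad).
It also fails if it takes over 42 s, if anything falls off the work surface, if the arm or the gripper's body presses on something with over 40 N, if the wrist force passes 120 N, or if a joint passes its speed limit or range.

## Working session

There is one attempt and no reset: what is moved stays moved. The work goes in short steps, each a Python script; the robot and the scene stay as the last script left them, time stands still between calls to the robot, and variables do not carry over. Pictures are saved under pics/ and viewed, about 8 in all and at most 12, crops included, and the job is handed in when it is done.

```bash
mkdir -p pics
python3 - <<'E'
from bench import *
import cv2,numpy as np
np.set_printoptions(precision=4,suppress=True)
ims=[]
for n in("scene","side"):
    r=read_camera(n); np.savez(n+".npz",**r); ims.append(r["color"])
    print(n,r["pose"],r["camera_matrix"])
    cv2.imwrite(f"pics/{n}0.png",r["color"][:,:,::-1])
s=state();print(s["t"],s["tool_pos"],s["orientation"],s["contact_force"],s["width"])
E
```

```text
scene [[-0.741   0.5419 -0.3966  0.8917]
 [ 0.6714  0.6074 -0.4246  0.3863]
 [ 0.0108 -0.5809 -0.8139  0.7909]
 [ 0.      0.      0.      1.    ]] [[413.073    0.     289.4359]
 [  0.     413.073  212.2705]
 [  0.       0.       1.    ]]
side [[ 0.7295 -0.3578  0.5829 -0.0107]
 [-0.6836 -0.3557  0.6373 -0.5697]
 [-0.0207 -0.8634 -0.5041  0.5754]
 [ 0.      0.      0.      1.    ]] [[427.2881   0.     282.7034]
 [  0.     427.2881 210.4613]
 [  0.       0.       1.    ]]
0.1 [0.6743 0.     0.2301] [[-0.      1.     -0.002 ]
 [ 1.      0.      0.0001]
 [ 0.0001 -0.002  -1.    ]] [0.1115 0.482  0.2368] 0.08529364431263499
```

View pics/scene0.png

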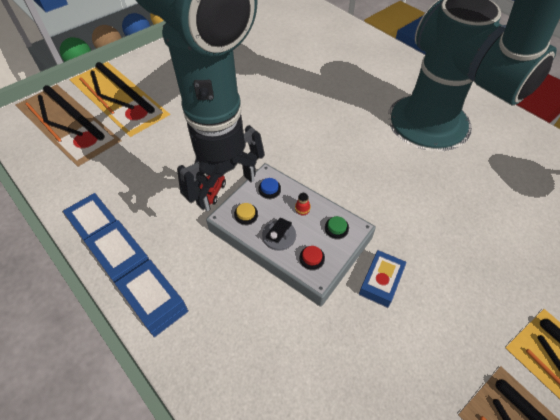

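View pics/side0.png

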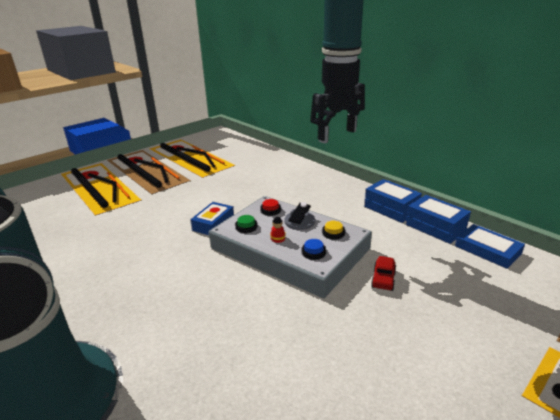

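Both views show the box with row yellow (246,212) – rocker (279,234) – red (312,257) and row blue (269,187) – doll (302,203) – green (337,226). The car is right next to blue and yellow, and the carton is beside green and red. Next I'll measure the caps from both cameras.

```bash
cat > loc.py <<'E'
import numpy as np,cv2
np.set_printoptions(precision=4,suppress=True)
def world(r,mask,pose=None):
    v,u=np.nonzero(mask&(r["z_map"]>0)); z=r["z_map"][v,u]; K=r["camera_matrix"]
    P=np.stack([(u-K[0,2])/K[0,0]*z,(v-K[1,2])/K[1,1]*z,z,np.ones_like(z)])
    return ((r["pose"] if pose is None else pose)@P)[:3].T
def near(r,c,rad):
    h,w=r["z_map"].shape; V,U=np.mgrid[:h,:w]; return (U-c[0])**2+(V-c[1])**2<rad**2
E
python3 - <<'E'
from loc import *
seeds={"scene":dict(yellow=(246,212),blue=(269,187),green=(337,226),red=(312,257)),
"side":dict(yellow=(334,228),blue=(314,248),green=(246,223),red=(271,206))}
for n in seeds:
    r=dict(np.load(n+".npz")); hsv=cv2.cvtColor(r["color"],cv2.COLOR_RGB2HSV)
    for k,c in seeds[n].items():
        h0=int(hsv[c[1],c[0],0]); dh=np.abs((hsv[...,0].astype(int)-h0+90)%180-90)
        m=near(r,c,14)&(dh<12)&(hsv[...,1]>120)&(hsv[...,2]>60)
        P=world(r,m); z=np.percentile(P[:,2],80); T=P[abs(P[:,2]-z)<.004]
        print(n,k,len(P),len(T),T.mean(0),"mid",(T.min(0)+T.max(0))/2,np.ptp(T,0))
    a=(200,150,400,310) if n=="scene" else (180,170,410,310)
    im=r["color"][a[1]:a[3],a[0]:a[2],::-1]
    cv2.imwrite(f"pics/{n}_crop.png",cv2.resize(im,None,fx=3.4,fy=3.4,interpolation=cv2.INTER_CUBIC))
E
```

```text
scene yellow 278 218 [ 0.608  -0.0559  0.0717] mid [ 0.6076 -0.0566  0.072 ] [0.0388 0.0383 0.0066]
scene blue 235 185 [ 0.5241 -0.0757  0.0724] mid [ 0.5241 -0.0768  0.0727] [0.0376 0.0375 0.0066]
scene green 253 218 [0.4878 0.1002 0.0722] mid [0.4869 0.1    0.0723] [0.0367 0.0383 0.006 ]
scene red 321 264 [0.5765 0.1172 0.0723] mid [0.5766 0.1164 0.0727] [0.0387 0.0402 0.0065]
side yellow 209 147 [ 0.6037 -0.0614  0.0735] mid [ 0.6058 -0.0606  0.0731] [0.0399 0.0358 0.0058]
side blue 243 175 [ 0.5192 -0.0804  0.0741] mid [ 0.5203 -0.0796  0.0738] [0.0367 0.0382 0.0058]
side green 162 125 [0.482  0.094  0.0739] mid [0.4825 0.0955 0.0737] [0.036  0.0358 0.0057]
side red 164 105 [0.5732 0.1127 0.0741] mid [0.5728 0.1147 0.074 ] [0.0364 0.0395 0.0057]
```

View pics/scene_crop.png

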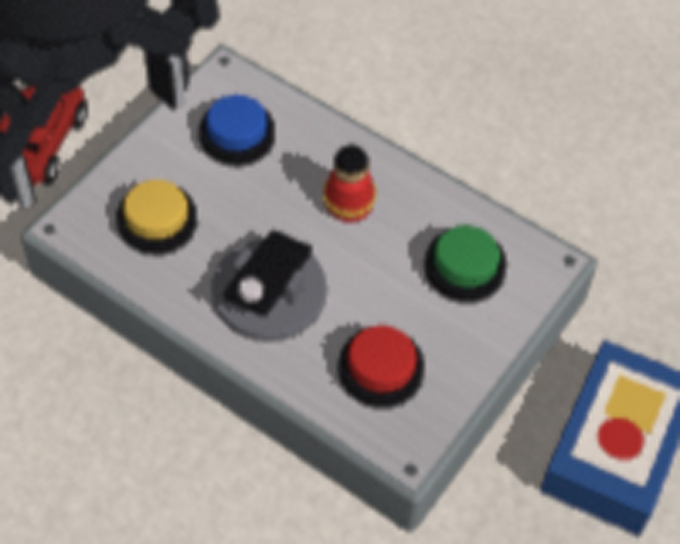

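Run:
```python
from loc import *
mid=np.array([.5905,.028,.074])
for n in("scene","side"):
    r=dict(np.load(n+".npz")); K=r["camera_matrix"]
    T=np.linalg.inv(r["pose"]); p=T@np.r_[mid,1]; u=(K@p[:3])[:2]/p[2]
    hsv=cv2.cvtColor(r["color"],cv2.COLOR_RGB2HSV)
    m=near(r,u,16)&(hsv[...,2]>170)&(hsv[...,1]<50)
    print(n,"mid px",u,m.sum())
    if m.sum()>3:
        P=world(r,m); print(np.c_[np.argwhere(m&(r["z_map"]>0))[:, ::-1],P][:40])
    # black bar points
    b=near(r,u,22)&(hsv[...,2]<60); P=world(r,b); P=P[(P[:,2]>.068)&(P[:,2]<.1)&(np.linalg.norm(P[:,:2]-mid[:2],axis=1)<.045)]
    if len(P)>20:
        c=P.mean(0); w,V=np.linalg.eigh(np.cov((P-c).T)); print("bar",len(P),c,V[:,2],np.sqrt(w))
    if n=="scene":
        v=np.linalg.inv(K)@np.array([273.8,235.3,1]); d=r["pose"][:3,:3]@v; o=r["pose"][:3,3]
        q=o+d*(.089-o[2])/d[2]; print("dot ray",q,q-mid,np.linalg.norm((q-mid)[:2]))
```

```text
scene mid px [277.2877 229.5022] 24
[[271.     233.       0.6098   0.0309   0.0841]
 [272.     233.       0.6092   0.0333   0.0862]
 [273.     233.       0.6065   0.0332   0.0833]
 [274.     233.       0.6049   0.0345   0.0832]
 [275.     233.       0.6039   0.0365   0.0844]
 [271.     234.       0.6115   0.0329   0.0844]
 [272.     234.       0.6119   0.0366   0.0891]
 [273.     234.       0.6097   0.037    0.0873]
 [274.     234.       0.6075   0.0376   0.0857]
 [275.     234.       0.6061   0.0391   0.086 ]
 [276.     234.       0.6055   0.0415   0.0882]
 [271.     235.       0.6145   0.0365   0.0879]
 [272.     235.       0.6123   0.037    0.0863]
 [273.     235.       0.6111   0.0387   0.0871]
 [274.     235.       0.6096   0.04     0.087 ]
 [275.     235.       0.6082   0.0415   0.0872]
 [276.     235.       0.6061   0.0421   0.0858]
 [272.     236.       0.6146   0.0397   0.0882]
 [273.     236.       0.6126   0.0404   0.0869]
 [274.     236.       0.6118   0.0427   0.0887]
 [275.     236.       0.6099   0.0435   0.0876]
 [276.     236.       0.6072   0.0433   0.0846]
 [274.  
[... 1580 characters left out ...]
2.     199.       0.7342   0.1639   0.0015]
 [303.     199.       0.7357   0.1615   0.0019]
 [304.     199.       0.7396   0.1614   0.0004]
 [305.     199.       0.7395   0.1574   0.002 ]
 [306.     199.       0.7441   0.1579  -0.    ]
 [307.     199.       0.7474   0.1573  -0.0011]
 [308.     199.       0.7511   0.1569  -0.0024]
 [291.     200.       0.711    0.184   -0.0004]
 [292.     200.       0.7122   0.1813   0.0002]
 [293.     200.       0.714    0.1792   0.0003]
 [294.     200.       0.7163   0.1775   0.0001]
 [295.     200.       0.7182   0.1755   0.0001]
 [296.     200.       0.7188   0.1721   0.0012]]
bar 220 [0.5819 0.0236 0.0765] [-0.9443 -0.2525 -0.2111] [0.0017 0.0089 0.0159]
```

View pics/side_crop.png

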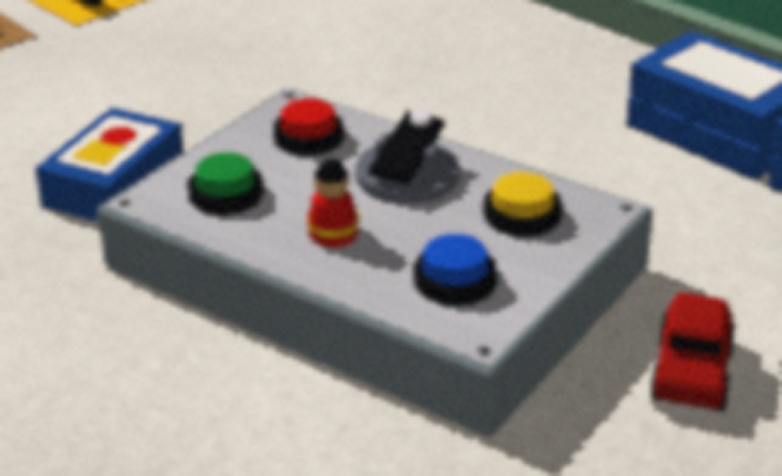

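Scene and side disagree by about 4–5 mm, so I use their mean; heights match the expected 74 mm. The white stud is at about (0.6115, 0.038), 24 mm from the pivot in the +x,+y direction. I'll press the rocker first.

```bash
cat > press.py <<'E'
from bench import *
from loc import *
def press(x,y,z0,z1,F=15,up=.13):
    """Approach above (x,y), step down from z0 until force F at or near z1 (2 mm overrun), then retreat."""
    p=state()["tool_pos"]; R=np.array([[0,1,0],[1,0,0],[0,0,-1.]])
    move_pose([x,y,max(up,.125)],R); movel([x,y,z0+.006],velocity=.12)
    z=z0+.002; log=[]
    while z>z1-.0035:
        movel([x,y,z],velocity=.03); s=state(); f=s["contact_force"][2]
        log.append((round(z*1e3,1),round(s["tool_pos"][2]*1e3,1),round(float(f),1)))
        if f>F: break
        z-=.001
    pause(.15); print(log,"t",state()["t"],s["contact_force"])
    movel([x,y,up],velocity=.15); print("t",state()["t"])
E
python3 - <<'E'
from press import *
command_gripper(0.0); s=state(); print(s["width"],s["contact_force"],s["t"])
press(.6120,.0385,.089,.077)
r=read_camera("scene"); im=r["color"][150:310,200:400,::-1]
cv2.imwrite("pics/rock1.png",cv2.resize(im,None,fx=3.4,fy=3.4,interpolation=cv2.INTER_CUBIC))
E
```

```text
-9.896889598403896e-06 [-0.6112  0.0129 -0.287 ] 0.8667
[(91.0, np.float64(91.5), 0.3), (90.0, np.float64(90.1), 0.0), (89.0, np.float64(89.1), 0.9), (88.0, np.float64(88.3), 1.0), (87.0, np.float64(87.3), 1.8), (86.0, np.float64(86.1), 2.3), (85.0, np.float64(84.8), 1.9), (84.0, np.float64(83.7), 1.4), (83.0, np.float64(82.8), 1.6), (82.0, np.float64(82.0), 1.5), (81.0, np.float64(81.1), 3.0), (80.0, np.float64(80.1), 2.9), (79.0, np.float64(79.0), 3.1), (78.0, np.float64(78.0), 4.2), (77.0, np.float64(77.8), 7.1), (76.0, np.float64(77.5), 9.6), (75.0, np.float64(77.3), 15.1)] t 6.3083 [-2.3153 -0.1902 15.1409]
t 6.825
```

View pics/rock1.png

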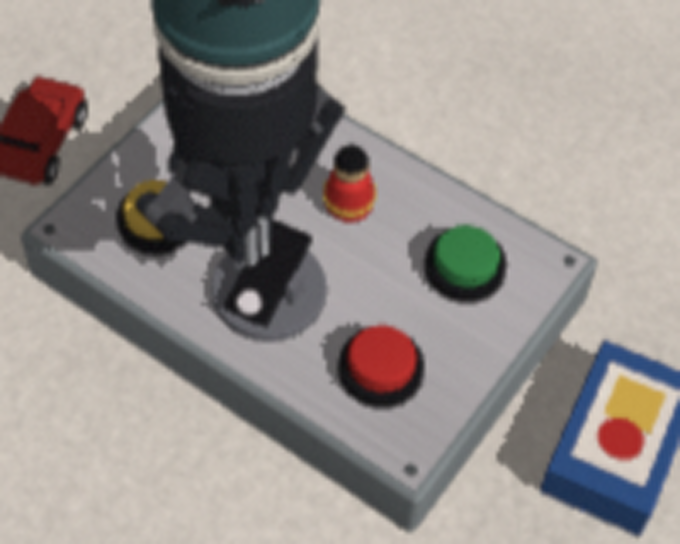

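The stud moved down (crop row 290→302), and contact hit the hard stop at 77.3 mm against 77 expected. The doll hasn't moved and yellow still looks out. Now the buttons.

Run:
```python
from press import *
press(.606,-.0585,.074,.066)
press(.522,-.078,.074,.066,up=.16)
press(.485,.0975,.074,.066,up=.16)
move_pose([.45,-.05,.33],np.array([[0,1,0],[1,0,0],[0,0,-1.]])); print(state()["t"])
ims=[]
for n,a in(("scene",(200,150,400,310)),("side",(180,170,410,310))):
    r=read_camera(n); np.savez(n+"1.npz",**r)
    ims.append(cv2.resize(r["color"][a[1]:a[3],a[0]:a[2],::-1],(460,290),interpolation=cv2.INTER_CUBIC))
cv2.imwrite("pics/end.png",np.vstack(ims))
```

```text
[(76.0, np.float64(76.6), -0.4), (75.0, np.float64(75.2), -0.5), (74.0, np.float64(73.9), 0.2), (73.0, np.float64(73.0), 0.6), (72.0, np.float64(72.1), 1.2), (71.0, np.float64(71.0), 2.1), (70.0, np.float64(70.0), 1.2), (69.0, np.float64(68.9), 1.3), (68.0, np.float64(67.9), 1.5), (67.0, np.float64(66.9), 0.8), (66.0, np.float64(66.1), 2.0), (65.0, np.float64(65.9), 6.1), (64.0, np.float64(65.8), 10.6), (63.0, np.float64(65.6), 16.1)] t 11.6 [-5.7848 -0.301  16.0897]
t 12.2
[(76.0, np.float64(76.5), 0.5), (75.0, np.float64(75.1), 0.1), (74.0, np.float64(74.0), -0.3), (73.0, np.float64(73.0), 1.7), (72.0, np.float64(72.0), 1.2), (71.0, np.float64(70.9), 0.7), (70.0, np.float64(69.9), 1.1), (69.0, np.float64(68.9), 0.5), (68.0, np.float64(67.9), 1.1), (67.0, np.float64(66.9), 1.0), (66.0, np.float64(66.0), 2.7), (65.0, np.float64(65.8), 6.4), (64.0, np.float64(65.7), 13.3), (63.0, np.float64(65.5), 18.8)] t 17.1583 [-6.5323  1.124  18.8093]
t 17.9583
[(76.0, np.float64(76.4), -0.3), (75.0, np.float64(75.1), 0.1), (74.0, np.float64(74.0), -0.2), (73.0, np.float64(73.0), 1.1), (72.0, np.float64(72.0), 1.3), (71.0, np.float64(70.9), 0.4), (70.0, np.float64(69.9), 0.5), (69.0, np.float64(68.9), 0.4), (68.0, np.float64(67.9), 0.8), (67.0, np.float64(66.9), 0.0), (66.0, np.float64(66.0), 1.4), (65.0, np.float64(65.8), 8.8), (64.0, np.float64(65.7), 14.5), (63.0, np.float64(65.5), 20.3)] t 23.2083 [-7.8626 -0.9645 20.338 ]
t 24.0083
24.9167
```

View pics/end.png

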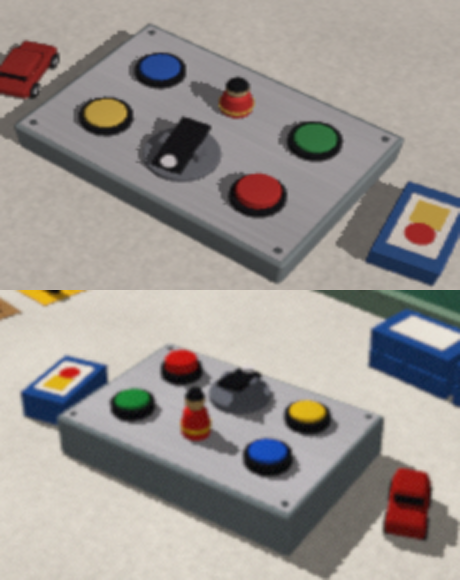

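The picture shows yellow (107,112), blue (160,68) and green (315,138) low in their collars. Red (258,190) still stands out, the dotted end (168,161) is down, and the doll, carton and car are upright in place. Handing in.

```bash
python3 -c "
from bench import *
s=state();print(s['contact_force'],s['t']);print(hand_in())"
```

```text
[ 0.82741786  0.36746756 -0.2373519 ] 25.0167
the job is handed in; nothing more can be done
None
```

I pressed the rocker's dotted end down, then pushed in yellow, blue and green in that order with the closed fingertips. The job was handed in at about 25 s of the 42 s allowed.

- **Rocker:** it met its hard stop at 77.3 mm TCP height, against 77 mm expected.
- **Buttons:** all three met their hard stops at 65.5–65.6 mm, against 66 mm expected. The largest vertical force was 20 N.
- **Last pictures:** both fixed cameras show the three caps low in their collars, red still out and the dotted end down. The doll, carton and car are upright and look unmoved; I judged this by eye and did not measure how far they moved.
- **At hand-in:** the arm was clear of everything, with the contact-force reading near zero.
- **Disagreement:** the two fixed cameras differed by 4–6 mm sideways on most points. I used their mean, and every press landed.

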